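Dock the glass jar along the cart's guide rail

TASK

Get the cart ready to roll: push the big glass jar, standing on the deck, up against the guide rail near where it stands, then push it along the rail, keeping it against the rail all the way, past the sprung catch to the stop of the dock. Feel for the stop, press the jar home firmly for a moment with about 16 N, never over 25 N because it is glass, and leave it there, upright and fully home. Do not lift the jar, and leave everything else on the cart alone.

Things in the scene. Friction and masses are not known exactly. Their poses are not given: they have to be found in the camera images.
- jar_center (a point): Centre (42 mm over the deck) of the big squat glass jar: round, 92 mm across and straight-sided up to 54 mm, steel lid 86 mm across, 84 mm high, 0.25 to 0.45 kg; too wide to grip. Pushed low (25 to 50 mm up) it slides without tipping. It stands upright and free, with 20 to 60 mm of clear deck between it and the rail. It breaks if the robot pushes it with over 25 N.
- rail: Aluminium guide rail fixed to the deck, 560 mm long, 60 mm high, 5 mm thick. Origin on the deck at the middle of its working face. The face is the plane x = 0 of this frame and looks along -x of this frame (to the robot); +y of this frame runs along the rail to the dock. The jar touches the rail when its centre is at x = -46 mm of this frame.
- rail_end (a point): Top edge of the rail's working face at its +y end (y = 280 mm in the rail's frame, 60 mm up). The dock stands near this end: a dark steel block across the jar's path, 52 mm high, from the face to 138 mm in front. It is clamped anew for every run: its rigid stop face lies anywhere from y = 180 to 250 mm of the rail's frame, not reported. Find it by feel or by eye.
- catch (a joint): How far in m the catch is pushed aside: a grey upright roller, 20 mm across and 46 mm high, 68 mm before the stop face, on a beam (42 mm high) that lies 120 to 138 mm in front of the rail. At 0 it leaves an 82 mm gap to the rail; the jar pushes it up to 0.010 aside (0.28 N per mm), then sits just past it. Passing takes a push of some 4 to 12 N along the rail.
- pad (a joint): Travel in m of the rubber pad in the dock's stop face (30 mm square, centre 30 mm over the deck, on the jar's path): 0 when free, 8 mm proud of the stop face; 0.008 when the jar has pressed it flush, which is home. Its spring is light (0.15 to 0.35 N); the stop face behind it is rigid, so there the push rises steeply above that of the catch.
- small_jar: Bystander: small glass jar with steel lid, 58 mm across, 66 mm high, standing on the robot's side of the rail. Origin under its centre.
- tongs: Bystander: stainless tongs lying on the deck, 255 mm long, 14 mm high. Origin near the middle, on the deck.
- mallet: Bystander: wooden mallet lying on the deck, 230 mm long, head 60 mm across and 110 mm wide. Origin on the deck about the middle of its handle.
- tin: Bystander: steel can, 74 mm across, 110 mm high, right of the rail. Origin under its centre.
- spray: Bystander: white bottle, 68 mm across, 190 mm high, right of the rail. Origin under its centre.
- mug: Bystander: white mug, 80 mm across, 95 mm high, left of the dock. Origin under its centre.
- brush: Bystander: brush lying left of the dock. Origin on the deck.
Mind the look-alikes: they are no part of the job. Leave any green or red look-alike of the part that bears jar_center alone.

How it is judged:
By the outcome, as a careful person would: the job done as asked, in the order asked, and still so for the second after the job is handed in, with the robot touching nothing.
It also fails if it takes over 72 s, if anything falls off the work surface, if the arm or the gripper's body presses on something with over 40 N, if the wrist force passes 120 N, or if a joint passes its speed limit or range.

ROBOT

A 6-joint arm with a two-finger parallel gripper is mounted at the origin on the work surface. World frame = base frame: x ahead of the robot, y to its left, z up, the work surface at z = 0. Lengths are in m, angles in rad, forces in N, time in s.
With the tool pointing down it reaches from about 0.325 to 0.9 m from the base axis. Payload 3.5 kg.
Tool frame: the origin (TCP) lies midway between the tips of the shut fingers; the grasp point (between the pads) lies 19 mm behind it; z points along the fingers, y is the direction in which the jaws open and shut (so a half turn about z gives the same grasp; the last joint's range is limited). The gripper opens to 85 mm and grips with 20 to 120 N. Pads are 22 mm wide; open, the fingers measure 114 mm over their backs; the gripper's body (76 mm by 85 mm) begins 54 mm behind the grasp point. The pads swing forward as they close: fully open they stand 13 mm farther back than shut.
Start: joints at [-1.29, 0.276, -0.026, 1.268, 0, 1.467], TCP at [0.234, -0.58, 0.231] pointing down, gripper open.
Joint ranges: [-3.12, 3.12], [-0.85, 1.88], [-1.08, 1.24], [-1.95, 2.15], [-1.57, 1.53], [-3.14, 3.14]. Speed limits (rad/s): [2.57, 2.57, 3.14, 3.14, 3.14, 3.14].

INTERFACE

Orientations are given as a unit quaternion [x, y, z, w].
In Python, from plant import state, get_image, get_calibration, close_job gives the robot as it stands. The module is installed in compiled form; this text tells all that it offers.
- The arm moves only by the tool jog_arm, never from a script. Its argument "series" is a list of rows, each a list of 6 numbers: the shift along the tool's x, y, z each as a share of 25 cm, from -1 to 1, then the turn, a rotation vector about the tool's x, y, z each as a share of 180 degrees, from -1 to 1. In form: [[tx, ty, tz, ax, ay, az], ...]. A call has exactly 8 rows; each row is the pose to reach, as a shift and turn from the pose commanded when the call began, along the tool's axes at that moment, turning the shorter way round; what a row does not reach only later rows make up. A row lasts 1/12 s, in which the tool goes at most 41.7 mm and 7.16 degrees, less where a joint would pass 70% of its speed; a pose out of reach is approached as far as the arm can. A call with a number of a shift or a turn outside -1 to 1 is refused whole. A call with a gripper value outside its range is refused whole. "claw" is the opening, from 0 (shut) to 1 (fully open), set as the call begins (left out, the last holds). The fingers move at their own pace and stop on an object; "grip_force" is the grip in N (left out, the last holds). Time passes only in rows, so rows that repeat a pose let the fingers close, or fill a call up. It gives the time, the measured TCP pose, the force and the opening at its end, in the units of the state.
- state(): the state, without advancing time (a new reading comes with each control period).
- get_image(name): name is "side" or "top"; returns the picture (384x512x3 uint8, red, green, blue); there is no depth.
- get_calibration(name): a dict with "vertical_fov" (degrees; the focal length in pixels is half the picture's height over the tangent of half this angle, whatever the lens; pixels are square), "cx", "cy" (the principal point, pixels), "position" and "orientation" of the camera in the world. Camera axes: x right, y down, z forward; pixel columns grow to the right and rows downward; lengths in m; the calibration is good to about 2 mm. A picture is of the moment at which its call begins. get_calibration takes no time and is no camera call.
- close_job(): hands the job in, once; it reports no verdict.
The state is a dict: "time_s": time; "joint_positions": joint angles; "dq": joint speeds; "tau": joint torques, N m; "ee_pos": TCP position; "tool_rot": TCP orientation; "ft_force": force on the tool from outside, world axes, zero at the start; "moment": the same for the moment, N m; "grip_width": opening from 0.0 (shut) to 1.0 (fully open).
Only numpy, scipy, OpenCV 4.12 (cv2) and the standard library are available. Lean on these libraries where they do the work, as an engineer would, in place of code of your own. Each camera call takes 0.05 s, during which the arm holds its last target.

## Working session

There is one attempt and no reset: what is moved stays moved. The work goes in short steps, Python scripts to look and compute and a tool call to move; the robot and the scene stay as the last step left them, time stands still between calls to the robot, and variables do not carry over. Pictures are saved under pics/ and viewed, and the job is handed in when it is done.

Besides the shell and the picture viewer there is one more tool, called after "Emit:" as name(argument=value, ...) on one line, values as JSON. jog_arm: Moves the arm, as the interface text tells. Shift numbers are shares of 25 cm and turn numbers shares of 180 degrees, none past 1 either way. Its arguments: {"type":"object","properties":{"series":{"type":"array"},"claw":{"type":"number"},"grip_force":{"type":"number"}},"required":["series"]}

```bash
mkdir -p pics; python3 - <<'E'
from plant import *
import cv2,json
for n in("side","top"):
    cv2.imwrite(f"pics/{n}0.png",get_image(n)[:,:,::-1]); print(n,get_calibration(n))
print(state())
E
```

```text
side {'vertical_fov': 46.76875773047358, 'cx': 252.98422825319977, 'cy': 192.19132415735706, 'position': array([0.02367907, 0.80194542, 1.0958699 ]), 'orientation': array([-0.25717508,  0.89603762, -0.34513573,  0.10889852])}
top {'vertical_fov': 46.80435672925695, 'cx': 256.83190815913883, 'cy': 192.07026503512128, 'position': array([0.38689037, 0.00503085, 1.44282553]), 'orientation': array([-0.70502963,  0.70674528, -0.04612354,  0.0362898 ])}
{'time_s': 0.1, 'joint_positions': array([-1.29040025e+00,  2.77078167e-01, -2.77385621e-02,  1.26798932e+00,
        4.34762112e-06,  1.46741528e+00]), 'dq': array([ 1.53053166e-03,  5.36298090e-05,  3.86762717e-03, -4.84046023e-04,
       -8.15771633e-04, -9.74863893e-04]), 'tau': array([ 5.96307746e-04, -4.46709573e+01,  2.96128571e+01,  8.47170217e-03,
       -4.02783121e-05, -2.86562219e-06]), 'ee_pos': array([ 0.23382472, -0.5788603 ,  0.23026076]), 'tool_rot': array([ 9.81645317e-01,  1.90713033e-01, -8.66565187e-05, -1.00112148e-03]), 'ft_force': array([0.20308407, 0.8731423 , 0.13304791]), 'moment': array([0.0196773 , 0.01960957, 0.02615972]), 'grip_width': 1.0033815966717867}
```

View pics/side0.png

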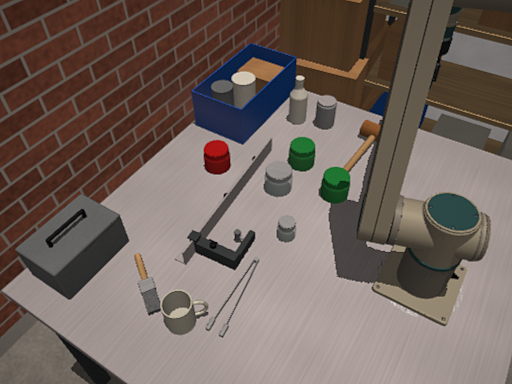

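View pics/top0.png

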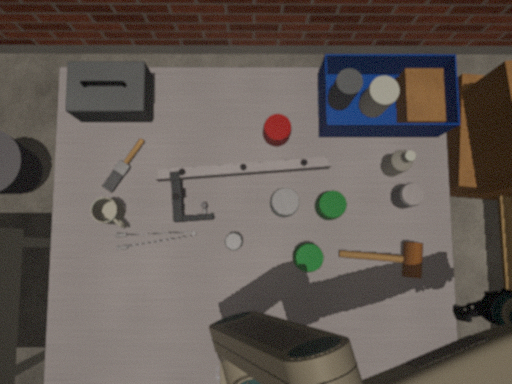

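The side view shows the clear jar at about (278,178), with green decoys at (302,153) and (336,184), a red one behind the rail, and the dock at (225,245). In the top view the jar is at (285,202), the rail runs from (158,175) to (329,162), and the dock is at (178,197). I'll zoom in.

```bash
python3 - <<'E'
import cv2
a=cv2.imread("pics/top0.png")[140:270,140:350]; cv2.imwrite("pics/topz.png",cv2.resize(a,None,fx=3.8,fy=3.8,interpolation=2))
a=cv2.imread("pics/side0.png")[120:280,160:360]; cv2.imwrite("pics/sidez.png",cv2.resize(a,None,fx=3.75,fy=3.75,interpolation=2))
E
```

```text
(no output)
```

View pics/topz.png

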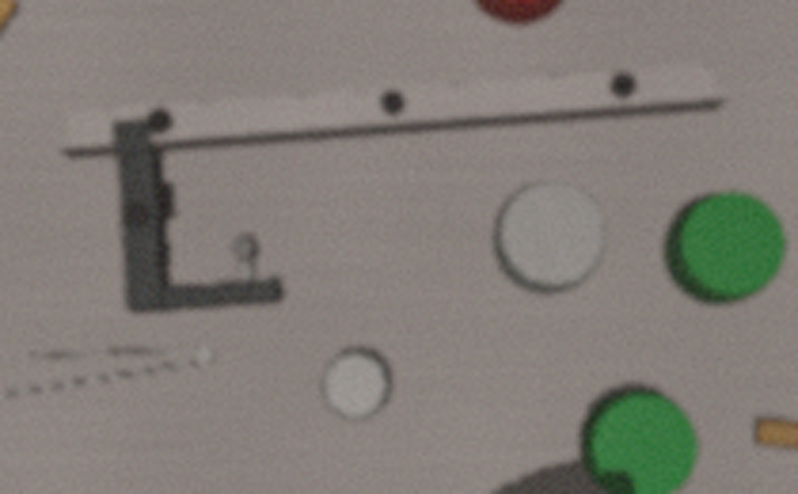

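View pics/sidez.png

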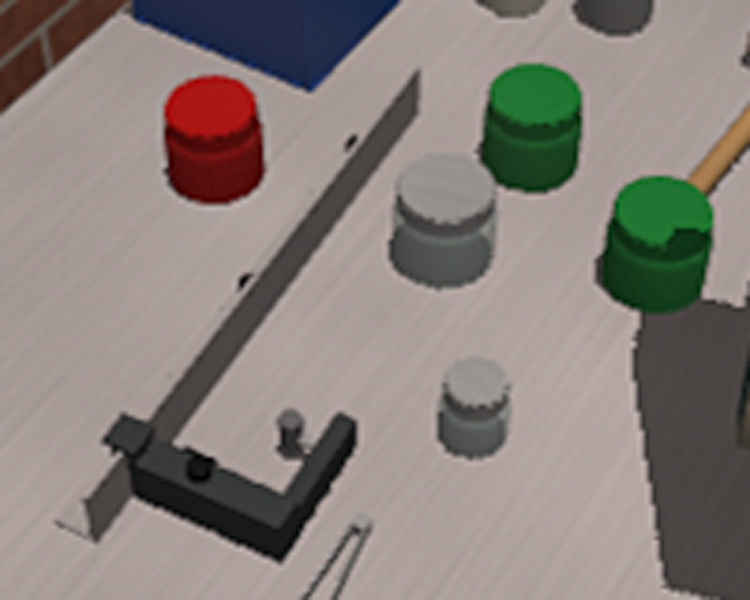

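```bash
cat > h.py <<'E'
import numpy as np,cv2
from scipy.spatial.transform import Rotation as R
from plant import get_calibration
C={n:get_calibration(n) for n in("side","top")}
def ray(n,u,v):
    c=C[n]; f=192/np.tan(np.radians(c["vertical_fov"])/2)
    d=R.from_quat(c["orientation"]).apply([(u-c["cx"])/f,(v-c["cy"])/f,1]); return c["position"],d
def onz(n,u,v,z):
    p,d=ray(n,u,v); return p+d*(z-p[2])/d[2]
def proj(n,P):
    c=C[n]; f=192/np.tan(np.radians(c["vertical_fov"])/2)
    q=R.from_quat(c["orientation"]).inv().apply(np.asarray(P,float)-c["position"]); return q[...,:2]/q[...,2:]*f+[c["cx"],c["cy"]]
E
python3 - <<'E'
from h import *
zt=lambda u,v:((u+.5)/3.8-.5+140,(v+.5)/3.8-.5+140)
zs=lambda u,v:((u+.5)/3.75-.5+160,(v+.5)/3.75-.5+120)
P=lambda s,n,z,h:print(s,onz(n,*z,h).round(4))
P("railend top",'top',zt(66,150),.06);P("railstart top",'top',zt(722,100),.06)
P("railend bot",'top',zt(66,156),.0);P("railstart bot",'top',zt(722,106),.0)
P("railend side top",'side',zs(87,497),.06);P("start side top",'side',zs(418,72),.06)
P("start side bot",'side',zs(418,105),.0);P("end side bot",'side',zs(96,541),.0)
P("jarlid top",'top',zt(551,237),.084);P("jarlid side",'side',zs(446,191),.084)
P("small top",'top',zt(357,383),.066);P("green R",'top',zt(730,245),.084);P("green B",'top',zt(643,443),.084)
P("roller top",'top',zt(246,246),.046);P("roller side",'side',zs(291,416),.046)
P("dock inner rail side top",'top',zt(160,150),.052);P("dock inner corner",'top',zt(168,285),.052);P("beam end",'top',zt(283,285),.042)
P("beam inner corner side",'side',zs(285,490),.052);P("tongs tip",'top',zt(203,355),.01);P("tongs side",'side',zs(361,524),.014)
a=cv2.imread("pics/top0.png").astype(int)
E
```

```text
railend top [0.5904 0.2988 0.06  ]
railstart top [ 0.6318 -0.2454  0.06  ]
railend bot [0.594  0.3115 0.    ]
railstart bot [ 0.6372 -0.2561  0.    ]
railend side top [0.5927 0.3096 0.06  ]
start side top [ 0.6294 -0.2376  0.06  ]
start side bot [ 0.6392 -0.2555  0.    ]
end side bot [0.5937 0.31   0.    ]
jarlid top [ 0.5151 -0.0997  0.084 ]
jarlid side [ 0.5149 -0.0922  0.084 ]
small top [0.3982 0.0578 0.066 ]
green R [ 0.5083 -0.2449  0.084 ]
green B [ 0.3496 -0.1715  0.084 ]
roller top [0.5117 0.151  0.046 ]
roller side [0.5109 0.1567 0.046 ]
dock inner rail side top [0.5914 0.2226 0.052 ]
dock inner corner [0.4791 0.2142 0.052 ]
beam end [0.4795 0.1204 0.042 ]
beam inner corner side [0.4727 0.2214 0.052 ]
tongs tip [0.4226 0.19   0.01  ]
tongs side [0.4213 0.1958 0.014 ]
```

```bash
cat >> h.py <<'E'
import json
# commanded pose: pos, yaw of tool x (deg), pitch-free, tool down
def tool(yaw):
    a=np.radians(yaw); return np.array([np.cos(a),np.sin(a),0]),np.array([np.sin(a),-np.cos(a),0]),np.array([0,0,-1.])
def shares(cmd,tgt):
    (p,y),(q,z)=cmd,tgt; d=np.array(q)-p
    return [round(float(d@e/.25),3) for e in tool(y)]+[0,0,round(-(z-y)/180,4)]
def apply(cmd,s):
    p,y=cmd; ex,ey,ez=tool(y); return (np.array(p)+.25*(s[0]*ex+s[1]*ey+s[2]*ez)).round(5).tolist(), y-180*s[5]
O=np.array([.6135,.029,0]);A=np.radians(4.3);RX=np.array([np.cos(A),np.sin(A),0]);RY=np.array([-np.sin(A),np.cos(A),0])
W=lambda x,y,z:O+x*RX+y*RY+[0,0,z]
def F(p): d=np.array(p)-O; return np.array([d@RX,d@RY,p[2]])
E
python3 - <<'E'
from h import *
c=([.234,-.58,.231],2*np.degrees(np.arctan2(.190713,.981645)))
j=[.515,-.096,0]; print(F(j), c)
t1=W(F(j)[0]-.075,F(j)[1],.231); print(t1)
m=(c[0]+(t1-c[0])/2).tolist(); s=shares(c,(m,c[1])); print(s)
c2=apply(c,s); s2=shares(c2,(t1.tolist(),4.3)); print(c2,s2,apply(c2,s2))
E
```

```text
[-0.10759508 -0.11726274  0.        ] ([0.234, -0.58, 0.231], np.float64(21.9888122759727))
[ 0.44021111 -0.1016234   0.231     ]
[0.741, -0.733, 0.0, 0, 0, np.float64(-0.0)]
([0.33716, -0.34072, 0.231], np.float64(21.9888122759727)) [0.74, -0.732, 0.0, 0, 0, np.float64(0.0983)] ([0.44018, -0.10176, 0.231], np.float64(4.294812275972699))
```

Emit:
jog_arm(series=[[0.06,-0.06,0,0,0,0],[0.16,-0.16,0,0,0,0],[0.27,-0.27,0,0,0,0],[0.39,-0.39,0,0,0,0],[0.51,-0.51,0,0,0,0],[0.61,-0.61,0,0,0,0],[0.69,-0.69,0,0,0,0],[0.74,-0.73,0,0,0,0]], claw=0.5)

```text
time_s: 0.77
ee_pos: [0.3372, -0.3373, 0.2307]
tool_rot: [0.981, 0.192, -0.0, -0.001]
ft_force: [-0.6, 1.1, -0.1]
grip_width: 0.498
```

Emit:
jog_arm(series=[[0.06,-0.06,0,0,0,0.01],[0.16,-0.16,0,0,0,0.03],[0.27,-0.27,0,0,0,0.04],[0.39,-0.39,0,0,0,0.06],[0.51,-0.51,0,0,0,0.07],[0.61,-0.61,0,0,0,0.08],[0.69,-0.69,0,0,0,0.09],[0.74,-0.732,0,0,0,0.098]])

```text
time_s: 1.43
ee_pos: [0.4402, -0.099, 0.2309]
tool_rot: [0.999, 0.039, -0.0, -0.001]
ft_force: [1.6, -0.3, 0.2]
grip_width: 0.5
```

```bash
python3 - <<'E'
from plant import *
import cv2
from h import *
im={n:get_image(n)[:,:,::-1] for n in("side","top")}
s=state(); p=s["ee_pos"]; print(p,s["tool_rot"],s["ft_force"])
L=[]
for n in im:
    u,v=proj(n,p); print(n,u,v)
    a=im[n].copy(); x0,y0=int(u)-50,int(v)-50; b=cv2.resize(a[max(y0,0):y0+100,x0:x0+100],(390,390),interpolation=2)
    k=390/100; cv2.drawMarker(b,(int((u-x0+.5)*k),int((v-max(y0,0)+.5)*k)),(0,0,255),0,14,1); L.append(b)
cv2.imwrite("pics/z1.png",np.hstack(L))
E
```

```text
[ 0.44056016 -0.09990255  0.2309322 ] [ 9.99197086e-01  4.00625344e-02 -2.31062022e-04 -3.51429829e-04] [ 0.11861949  0.30397854 -0.21777565]
side 303.09716691070923 142.67919914063677
top 289.09821610646486 224.13617515548694
```

View pics/z1.png

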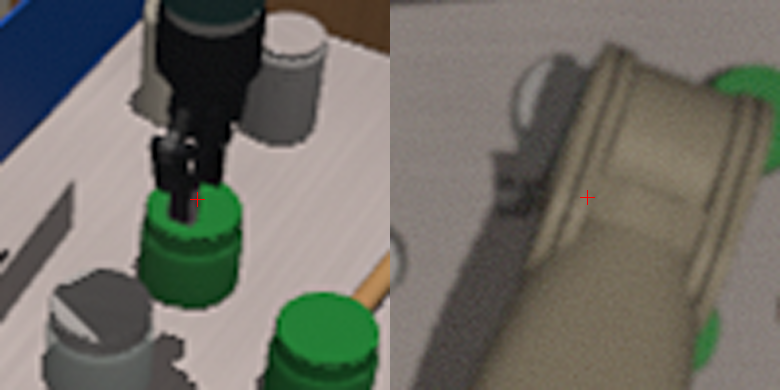

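The side crop shows the fingers at the projected TCP, so the calibration agrees, and the jar is ahead of the tool. Next I descend on the robot's side of the jar.

Emit:
jog_arm(series=[[0,0,0.08,0,0,0],[0,0,0.2,0,0,0],[0,0,0.33,0,0,0],[0,0,0.46,0,0,0],[0,0,0.59,0,0,0],[0,0,0.7,0,0,0],[0,0,0.77,0,0,0],[0,0,0.8,0,0,0]])

```text
time_s: 2.2
ee_pos: [0.437, -0.102, 0.0283]
tool_rot: [0.999, 0.037, -0.003, -0.001]
ft_force: [-0.8, 0.0, 0.1]
grip_width: 0.505
```

Emit:
jog_arm(series=[[0.01,0,0,0,0,0],[0.02,0,0,0,0,0],[0.03,0,0,0,0,0],[0.04,0,0,0,0,0],[0.05,0,0,0,0,0],[0.06,0,0,0,0,0],[0.07,0,0,0,0,0],[0.08,0,0,0,0,0]])

```text
time_s: 2.87
ee_pos: [0.4607, -0.1006, 0.0317]
tool_rot: [0.999, 0.038, 0.0, 0.0]
ft_force: [0.8, -0.2, 0.3]
grip_width: 0.499
```

Emit:
jog_arm(series=[[0.008,0,0,0,0,0],[0.016,0,0,0,0,0],[0.024,0,0,0,0,0],[0.032,0,0,0,0,0],[0.04,0,0,0,0,0],[0.048,0,0,0,0,0],[0.056,0,0,0,0,0],[0.06,0,0,0,0,0]])

```text
time_s: 3.53
ee_pos: [0.4755, -0.0994, 0.0312]
tool_rot: [0.999, 0.038, 0.0, -0.0]
ft_force: [-1.4, -0.4, -0.4]
grip_width: 0.5
```

Emit:
jog_arm(series=[[0.006,0,0,0,0,0],[0.012,0,0,0,0,0],[0.018,0,0,0,0,0],[0.024,0,0,0,0,0],[0.03,0,0,0,0,0],[0.036,0,0,0,0,0],[0.042,0,0,0,0,0],[0.048,0,0,0,0,0]])

```text
time_s: 4.2
ee_pos: [0.4871, -0.0983, 0.0312]
tool_rot: [0.999, 0.038, -0.0, -0.0]
ft_force: [-2.1, -0.4, 0.4]
grip_width: 0.5
```

Emit:
jog_arm(series=[[0.01,0,0,0,0,0],[0.02,0,0,0,0,0],[0.03,0,0,0,0,0],[0.04,0,0,0,0,0],[0.05,0,0,0,0,0],[0.06,0,0,0,0,0],[0.07,0,0,0,0,0],[0.08,0,0,0,0,0]])

```text
time_s: 4.87
ee_pos: [0.5073, -0.097, 0.0313]
tool_rot: [0.999, 0.038, 0.0, -0.0]
ft_force: [-0.9, -0.4, -0.5]
grip_width: 0.497
```

```bash
python3 - <<'E'
from plant import *
import cv2
a=get_image("side")[:,:,::-1][100:260,160:360]; cv2.imwrite("pics/s2.png",cv2.resize(a,None,fx=3.75,fy=3.75,interpolation=2))
s=state(); print(s["ee_pos"],s["ft_force"],s["time_s"])
E
```

```text
[ 0.50803774 -0.0970374   0.03143167] [-1.30579216 -1.30288807 -1.04976555] 4.9167
```

View pics/s2.png

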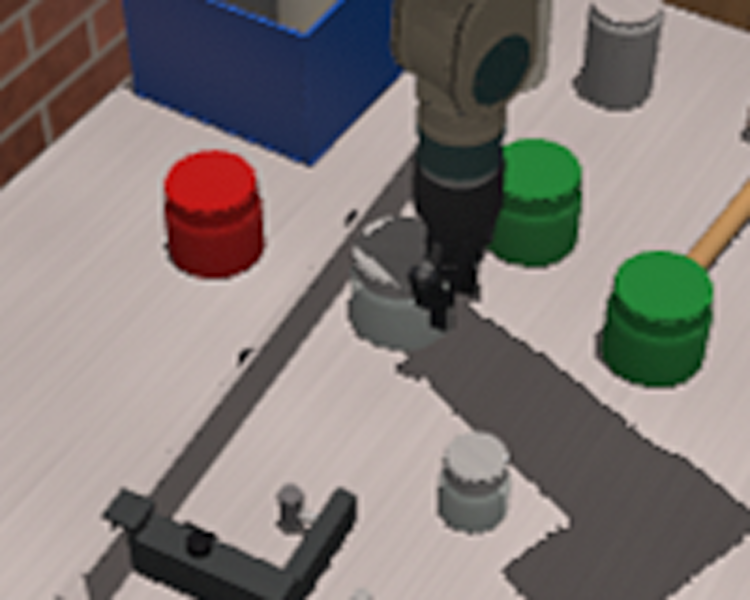

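The jar is upright at about (400,280) in the crop and close to the rail. I'll close the remaining gap slowly.

Emit:
jog_arm(series=[[0.004,0,0,0,0,0],[0.008,0,0,0,0,0],[0.012,0,0,0,0,0],[0.016,0,0,0,0,0],[0.02,0,0,0,0,0],[0.024,0,0,0,0,0],[0.028,0,0,0,0,0],[0.032,0,0,0,0,0]])

```text
time_s: 5.58
ee_pos: [0.5151, -0.0964, 0.0313]
tool_rot: [0.999, 0.038, -0.0, 0.0]
ft_force: [-2.6, 0.3, 2.1]
grip_width: 0.497
```

Emit:
jog_arm(series=[[0.002,0,0,0,0,0],[0.004,0,0,0,0,0],[0.006,0,0,0,0,0],[0.008,0,0,0,0,0],[0.01,0,0,0,0,0],[0.012,0,0,0,0,0],[0.014,0,0,0,0,0],[0.016,0,0,0,0,0]])

```text
time_s: 6.25
ee_pos: [0.519, -0.0961, 0.0313]
tool_rot: [0.999, 0.038, -0.0, 0.0]
ft_force: [-3.2, -0.4, 2.6]
grip_width: 0.504
```

Emit:
jog_arm(series=[[0.001,0,0,0,0,0],[0.002,0,0,0,0,0],[0.003,0,0,0,0,0],[0.004,0,0,0,0,0],[0.005,0,0,0,0,0],[0.006,0,0,0,0,0],[0.007,0,0,0,0,0],[0.008,0,0,0,0,0]])

```text
time_s: 6.92
ee_pos: [0.521, -0.0959, 0.0313]
tool_rot: [0.999, 0.038, 0.0, 0.0]
ft_force: [-2.5, -0.4, 0.8]
grip_width: 0.499
```

```bash
cat > look.py <<'E'
from plant import *
import cv2,sys
n=sys.argv[1];x,y,w,h=map(int,sys.argv[3:7])
a=get_image(n)[:,:,::-1]; cv2.imwrite(f"pics/{sys.argv[2]}_full.png",a); k=min(760/w,580/h)
cv2.imwrite(f"pics/{sys.argv[2]}.png",cv2.resize(a[y:y+h,x:x+w],None,fx=k,fy=k,interpolation=2))
s=state(); print(k,s["ee_pos"],s["ft_force"],s["time_s"])
E
python3 look.py side s3 220 120 100 80
```

```text
7.25 [ 0.52107154 -0.09593406  0.03131526] [-3.19515956 -0.86415275  1.36544057] 6.9667
```

View pics/s3.png

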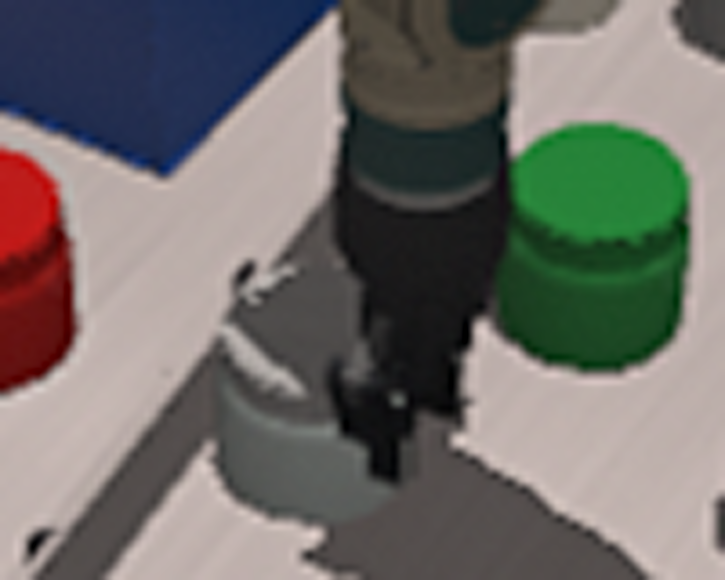

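In the crop the jar's left side at (215,420) is almost touching the rail's base. I continue in small steps until the force rises.

Emit:
jog_arm(series=[[0.001,0,0,0,0,0],[0.002,0,0,0,0,0],[0.003,0,0,0,0,0],[0.004,0,0,0,0,0],[0.005,0,0,0,0,0],[0.006,0,0,0,0,0],[0.007,0,0,0,0,0],[0.008,0,0,0,0,0]])

```text
time_s: 7.63
ee_pos: [0.5231, -0.0958, 0.0313]
tool_rot: [0.999, 0.038, 0.0, -0.0]
ft_force: [-3.0, -0.7, 2.1]
grip_width: 0.502
```

Emit:
jog_arm(series=[[0.001,0,0,0,0,0],[0.002,0,0,0,0,0],[0.003,0,0,0,0,0],[0.004,0,0,0,0,0],[0.005,0,0,0,0,0],[0.006,0,0,0,0,0],[0.007,0,0,0,0,0],[0.008,0,0,0,0,0]])

```text
time_s: 8.3
ee_pos: [0.5245, -0.0957, 0.0313]
tool_rot: [0.999, 0.038, -0.001, 0.0]
ft_force: [-4.6, -0.6, 3.8]
grip_width: 0.502
```

Emit:
jog_arm(series=[[0.001,0,0,0,0,0],[0.001,0,0,0,0,0],[0.002,0,0,0,0,0],[0.002,0,0,0,0,0],[0.003,0,0,0,0,0],[0.003,0,0,0,0,0],[0.004,0,0,0,0,0],[0.004,0,0,0,0,0]])

```text
time_s: 8.97
ee_pos: [0.5245, -0.0956, 0.0312]
tool_rot: [0.999, 0.038, -0.001, 0.0]
ft_force: [-6.8, -0.7, 4.7]
grip_width: 0.501
```

The force rose and the TCP stopped, so the jar is against the rail. I'll retract, raise, shut the fingers and plan the push along the rail.

Emit:
jog_arm(series=[[-0.01,0,0,0,0,0],[-0.03,0,0,0,0,0],[-0.06,0,0,0,0,0],[-0.1,0,0,0,0,0],[-0.14,0,0,0,0,0],[-0.17,0,0,0,0,0],[-0.19,0,0,0,0,0],[-0.2,0,0,0,0,0]])

```text
time_s: 9.63
ee_pos: [0.4748, -0.0992, 0.0312]
tool_rot: [0.999, 0.038, -0.0, -0.0]
ft_force: [-0.2, -0.1, 0.1]
grip_width: 0.5
```

Emit:
jog_arm(series=[[-0.01,0,-0.04,0,0,0],[-0.02,0,-0.1,0,0,0],[-0.03,0,-0.18,0,0,0],[-0.04,0,-0.27,0,0,0],[-0.04,0,-0.36,0,0,0],[-0.04,0,-0.43,0,0,0],[-0.04,0,-0.46,0,0,0],[-0.04,0,-0.48,0,0,0]], claw=0)

```text
time_s: 10.3
ee_pos: [0.4675, -0.1005, 0.1533]
tool_rot: [0.999, 0.038, 0.002, 0.001]
ft_force: [0.5, -0.0, 0.5]
grip_width: 0.005
```

```bash
python3 look.py side s4 200 100 120 90; python3 - <<'E'
from h import *
c=([.5262-.06*np.cos(A),-.0956-.06*np.sin(A),.031+.12],4.3)
f=F([.5245,-.0956,.03]); print(f)
yj=f[1]; t=W(-.046-.065*np.sin(np.radians(20)),yj-.065*np.cos(np.radians(20)),.151)
print(c,t,shares(c,(t,74.3)))
E
```

```text
6.333333333333333 [ 0.46733713 -0.1004839   0.15320708] [ 0.34705935 -0.28324507 -0.05131586] 10.35
[-0.09809183 -0.11757616  0.03      ]
([np.float64(0.4663688919884931), np.float64(-0.10009872360957967), 0.151], 4.3) [ 0.55885617 -0.15426918  0.151     ] [0.353, 0.244, 0.0, 0, 0, -0.3889]
```

View pics/s4.png

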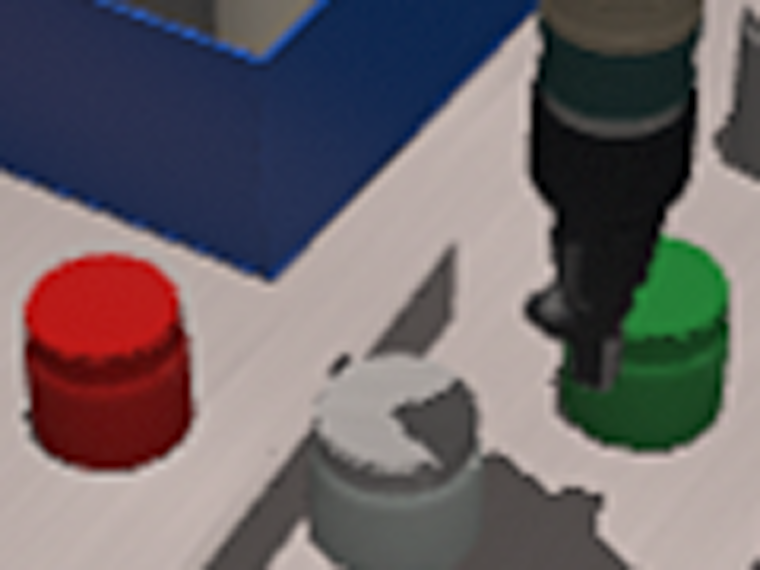

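The jar stands upright against the rail, with its lid at about (397,415) in the crop. I move behind it, raised.

Emit:
jog_arm(series=[[0.02,0.02,0,0,0,-0.03],[0.05,0.05,0,0,0,-0.06],[0.09,0.09,0,0,0,-0.09],[0.13,0.12,0,0,0,-0.12],[0.17,0.15,0,0,0,-0.15],[0.2,0.18,0,0,0,-0.18],[0.22,0.2,0,0,0,-0.21],[0.24,0.22,0,0,0,-0.24]])

```text
time_s: 11.02
ee_pos: [0.5297, -0.1504, 0.1496]
tool_rot: [0.914, 0.405, -0.001, -0.001]
ft_force: [-0.7, 0.0, 1.1]
grip_width: -0.001
```

```bash
python3 - <<'E'
from h import *
from plant import state
c=([.46637,-.1001,.151],4.3); c=apply(c,[.24,.22,0,0,0,-.24]); print(c,state()["ee_pos"],state()["joint_positions"])
t=W(-.046-.065*np.sin(np.radians(20)),-.1176-.065*np.cos(np.radians(20)),.151)
print(t,shares(c,(t,74.3)))
E
```

```text
([0.53032, -0.15045, 0.151], 47.49999999999999) [ 0.5296809  -0.15037735  0.14964384] [-3.94065719e-01  2.04791035e-01 -2.97719586e-01  1.07112969e+00
  5.81039862e-05  1.91306249e+00]
[ 0.55885795 -0.15429296  0.151     ] [0.066, 0.095, 0.0, 0, 0, -0.1489]
```

Emit:
jog_arm(series=[[0.01,0.02,0,0,0,-0.02],[0.02,0.04,0,0,0,-0.05],[0.04,0.06,0,0,0,-0.08],[0.05,0.08,0,0,0,-0.11],[0.06,0.09,0,0,0,-0.13],[0.066,0.095,0,0,0,-0.149],[0.066,0.095,0,0,0,-0.149],[0.066,0.095,0,0,0,-0.149]])

```text
time_s: 11.68
ee_pos: [0.5581, -0.1539, 0.15]
tool_rot: [0.797, 0.604, -0.001, -0.001]
ft_force: [0.6, -0.7, -0.8]
grip_width: -0.001
```

```bash
python3 look.py side s5 200 60 160 120
```

```text
4.75 [ 0.55805607 -0.15396345  0.15022587] [ 0.16987889 -0.62057656 -0.74082054] 11.7333
```

View pics/s5.png

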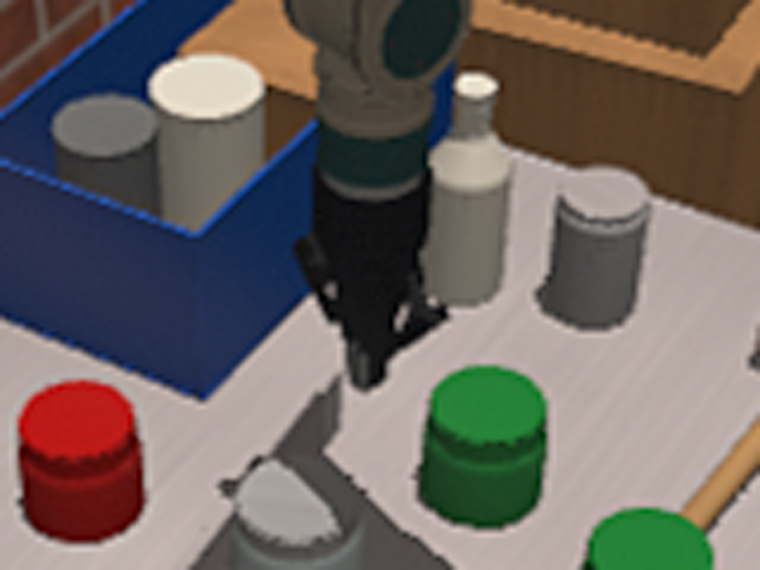

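The shut fingers are above the deck between the jar and the green jar, and the knuckles sit about 60 mm above the tip, clear of everything at pushing height. Descending.

Emit:
jog_arm(series=[[0,0,0.04,0,0,0],[0,0,0.1,0,0,0],[0,0,0.18,0,0,0],[0,0,0.27,0,0,0],[0,0,0.36,0,0,0],[0,0,0.42,0,0,0],[0,0,0.46,0,0,0],[0,0,0.48,0,0,0]])

```text
time_s: 12.4
ee_pos: [0.5571, -0.1536, 0.029]
tool_rot: [0.797, 0.604, -0.001, -0.002]
ft_force: [-0.2, -0.3, 0.6]
grip_width: -0.001
```

```bash
python3 look.py side s6 220 100 100 80;python3 - <<'E'
from h import *
y=74.3
for dx,dy in((0,.1),(0,.05),(0,.025),(0,.01)):
    d=dx*RX+dy*RY; print(dy,[round(float(d@e/.25),4) for e in tool(y)])
E
```

```text
7.25 [ 0.55726285 -0.15369499  0.02910402] [-0.69162613  0.5128341  -0.54722709] 12.45
0.1 [0.3759, -0.1368, 0.0]
0.05 [0.1879, -0.0684, 0.0]
0.025 [0.094, -0.0342, 0.0]
0.01 [0.0376, -0.0137, 0.0]
```

View pics/s6.png

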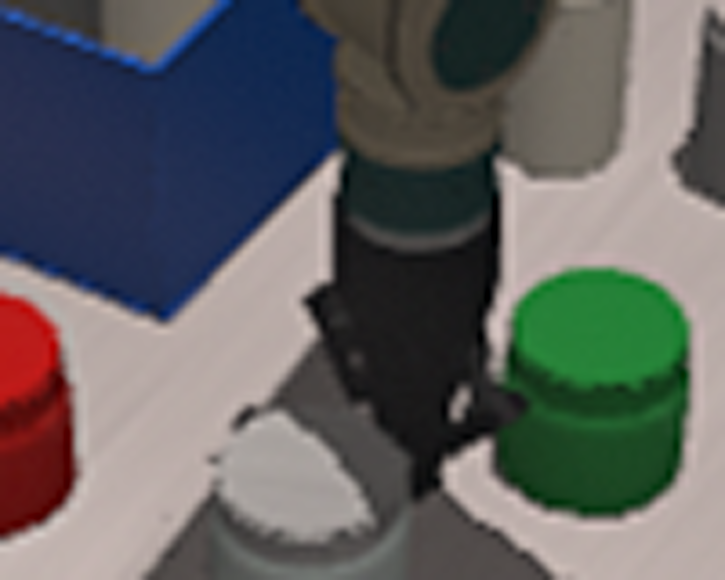

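Emit:
jog_arm(series=[[0.007,-0.0025,0,0,0,0],[0.014,-0.005,0,0,0,0],[0.021,-0.0077,0,0,0,0],[0.028,-0.0102,0,0,0,0],[0.035,-0.0128,0,0,0,0],[0.042,-0.0153,0,0,0,0],[0.049,-0.0179,0,0,0,0],[0.056,-0.0204,0,0,0,0]])

```text
time_s: 13.12
ee_pos: [0.5571, -0.1407, 0.032]
tool_rot: [0.797, 0.604, -0.002, 0.001]
ft_force: [-3.3, -4.4, 2.7]
grip_width: 0.001
```

Emit:
jog_arm(series=[[0.007,-0.0025,0,0,0,0],[0.014,-0.005,0,0,0,0],[0.021,-0.0077,0,0,0,0],[0.028,-0.0102,0,0,0,0],[0.035,-0.0128,0,0,0,0],[0.042,-0.0153,0,0,0,0],[0.049,-0.0179,0,0,0,0],[0.056,-0.0204,0,0,0,0]])

```text
time_s: 13.78
ee_pos: [0.5557, -0.1261, 0.0318]
tool_rot: [0.797, 0.604, -0.002, 0.001]
ft_force: [-2.4, -5.9, 3.3]
grip_width: 0.0
```

```bash
python3 look.py side s7 200 110 120 90
```

```text
6.333333333333333 [ 0.5556593  -0.1256496   0.03177039] [-2.96310823 -4.84595566  2.35297674] 13.8333
```

View pics/s7.png

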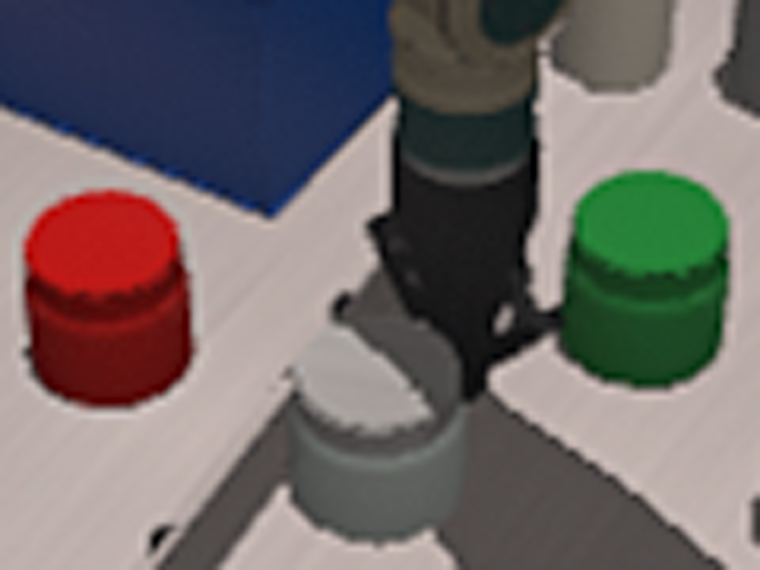

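Contact is good: about 5 N along the rail and 3 N into it. Continuing along the rail.

Emit:
jog_arm(series=[[0.01,-0.0037,0,0,0,0],[0.02,-0.0073,0,0,0,0],[0.03,-0.011,0,0,0,0],[0.04,-0.0146,0,0,0,0],[0.05,-0.0182,0,0,0,0],[0.06,-0.0219,0,0,0,0],[0.07,-0.0255,0,0,0,0],[0.08,-0.0292,0,0,0,0]])

```text
time_s: 14.5
ee_pos: [0.5541, -0.1047, 0.0318]
tool_rot: [0.797, 0.604, -0.002, 0.001]
ft_force: [-3.1, -4.9, 2.2]
grip_width: 0.005
```

Emit:
jog_arm(series=[[0.01,-0.0037,0,0,0,0],[0.02,-0.0073,0,0,0,0],[0.03,-0.011,0,0,0,0],[0.04,-0.0146,0,0,0,0],[0.05,-0.0182,0,0,0,0],[0.06,-0.0219,0,0,0,0],[0.07,-0.0255,0,0,0,0],[0.08,-0.0292,0,0,0,0]])

```text
time_s: 15.17
ee_pos: [0.5525, -0.0834, 0.0318]
tool_rot: [0.797, 0.604, -0.002, 0.001]
ft_force: [-3.0, -4.9, 2.3]
grip_width: 0.001
```

Emit:
jog_arm(series=[[0.01,-0.0037,0,0,0,0],[0.02,-0.0073,0,0,0,0],[0.03,-0.011,0,0,0,0],[0.04,-0.0146,0,0,0,0],[0.05,-0.0182,0,0,0,0],[0.06,-0.0219,0,0,0,0],[0.07,-0.0255,0,0,0,0],[0.08,-0.0292,0,0,0,0]])

```text
time_s: 15.83
ee_pos: [0.5509, -0.0621, 0.0317]
tool_rot: [0.797, 0.604, -0.002, 0.001]
ft_force: [-3.0, -4.6, 2.5]
grip_width: -0.001
```

```bash
python3 look.py side s8 180 110 140 106; python3 -c "
from h import *;from plant import state
print(F(state()['ee_pos']))"
```

```text
5.428571428571429 [ 0.55087557 -0.06160538  0.03174438] [-3.02111049 -4.04670619  3.37539905] 15.8833
[-0.06924163 -0.08565484  0.03174438]
```

View pics/s8.png

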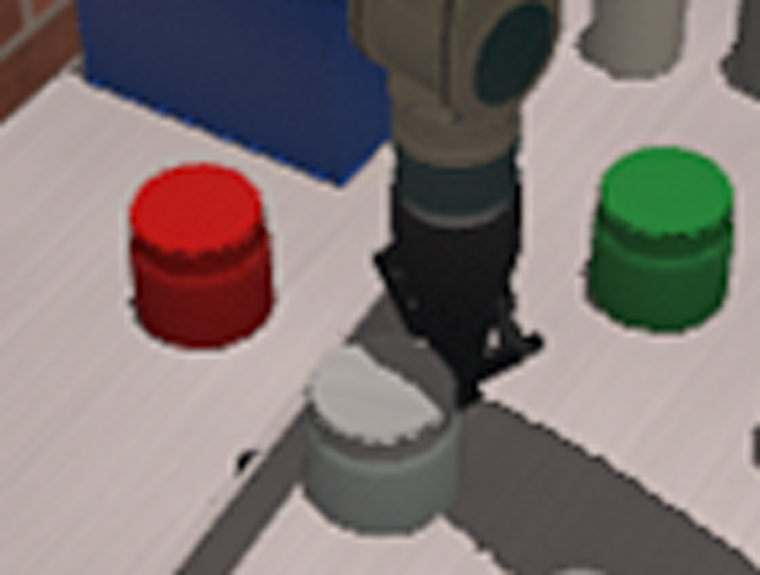

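The jar is still upright and against the rail. Continuing.

Emit:
jog_arm(series=[[0.01,-0.0037,0,0,0,0],[0.02,-0.0073,0,0,0,0],[0.03,-0.011,0,0,0,0],[0.04,-0.0146,0,0,0,0],[0.05,-0.0182,0,0,0,0],[0.06,-0.0219,0,0,0,0],[0.07,-0.0255,0,0,0,0],[0.08,-0.0292,0,0,0,0]])

```text
time_s: 16.55
ee_pos: [0.5493, -0.0409, 0.0317]
tool_rot: [0.797, 0.604, -0.002, 0.001]
ft_force: [-3.0, -5.5, 3.1]
grip_width: -0.002
```

Emit:
jog_arm(series=[[0.01,-0.0037,0,0,0,0],[0.02,-0.0073,0,0,0,0],[0.03,-0.011,0,0,0,0],[0.04,-0.0146,0,0,0,0],[0.05,-0.0182,0,0,0,0],[0.06,-0.0219,0,0,0,0],[0.07,-0.0255,0,0,0,0],[0.08,-0.0292,0,0,0,0]])

```text
time_s: 17.22
ee_pos: [0.5477, -0.0197, 0.0317]
tool_rot: [0.797, 0.604, -0.001, 0.001]
ft_force: [-2.7, -4.9, 3.3]
grip_width: 0.0
```

Emit:
jog_arm(series=[[0.01,-0.0037,0,0,0,0],[0.02,-0.0073,0,0,0,0],[0.03,-0.011,0,0,0,0],[0.04,-0.0146,0,0,0,0],[0.05,-0.0182,0,0,0,0],[0.06,-0.0219,0,0,0,0],[0.07,-0.0255,0,0,0,0],[0.08,-0.0292,0,0,0,0]])

```text
time_s: 17.88
ee_pos: [0.5461, 0.0016, 0.0317]
tool_rot: [0.797, 0.604, -0.001, 0.001]
ft_force: [-2.8, -5.3, 3.2]
grip_width: -0.001
```

Emit:
jog_arm(series=[[0.01,-0.0037,0,0,0,0],[0.02,-0.0073,0,0,0,0],[0.03,-0.011,0,0,0,0],[0.04,-0.0146,0,0,0,0],[0.05,-0.0182,0,0,0,0],[0.06,-0.0219,0,0,0,0],[0.07,-0.0255,0,0,0,0],[0.08,-0.0292,0,0,0,0]])

```text
time_s: 18.55
ee_pos: [0.5445, 0.0229, 0.0317]
tool_rot: [0.797, 0.604, -0.001, 0.001]
ft_force: [-2.7, -5.6, 3.6]
grip_width: -0.0
```

```bash
python3 look.py side s9 150 140 140 106; python3 -c "
from h import *;from plant import state
print(F(state()['ee_pos']))"
```

```text
5.428571428571429 [0.54445074 0.02346488 0.03169173] [-3.58215719 -5.51916193  3.36731937] 18.6
[-0.06926991 -0.00034231  0.03169173]
```

View pics/s9.png

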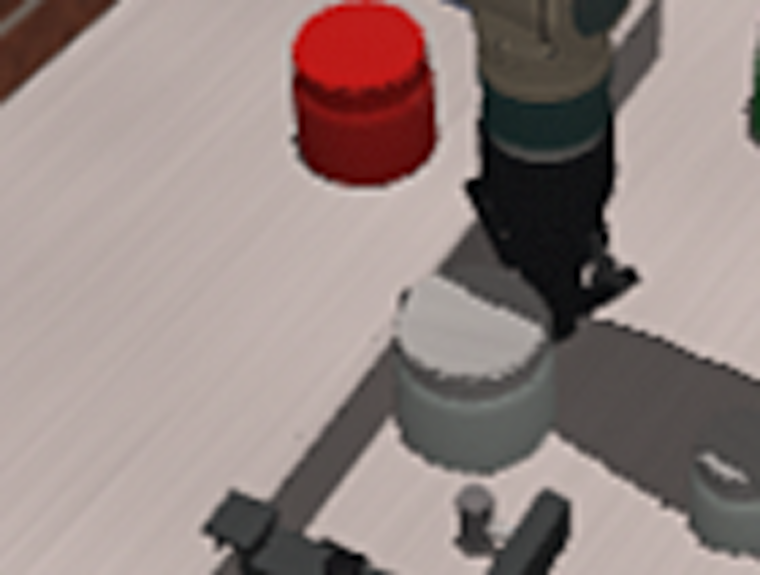

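The jar is approaching the roller, which is at about (475,500) in the crop, and is still flush with the rail. Two more of these steps, then slower.

Emit:
jog_arm(series=[[0.01,-0.0037,0,0,0,0],[0.02,-0.0073,0,0,0,0],[0.03,-0.011,0,0,0,0],[0.04,-0.0146,0,0,0,0],[0.05,-0.0182,0,0,0,0],[0.06,-0.0219,0,0,0,0],[0.07,-0.0255,0,0,0,0],[0.08,-0.0292,0,0,0,0]])

```text
time_s: 19.27
ee_pos: [0.5429, 0.0441, 0.0317]
tool_rot: [0.797, 0.604, -0.001, 0.001]
ft_force: [-3.1, -6.7, 4.1]
grip_width: -0.003
```

Emit:
jog_arm(series=[[0.007,-0.0025,0,0,0,0],[0.014,-0.005,0,0,0,0],[0.021,-0.0077,0,0,0,0],[0.028,-0.0102,0,0,0,0],[0.035,-0.0128,0,0,0,0],[0.042,-0.0153,0,0,0,0],[0.049,-0.0179,0,0,0,0],[0.056,-0.0204,0,0,0,0]])

```text
time_s: 19.93
ee_pos: [0.5417, 0.059, 0.0316]
tool_rot: [0.797, 0.604, -0.001, 0.001]
ft_force: [-1.5, -6.1, 3.6]
grip_width: -0.0
```

Emit:
jog_arm(series=[[0.003,-0.0011,0,0,0,0],[0.006,-0.0022,0,0,0,0],[0.009,-0.0033,0,0,0,0],[0.012,-0.0044,0,0,0,0],[0.015,-0.0055,0,0,0,0],[0.018,-0.0066,0,0,0,0],[0.021,-0.0077,0,0,0,0],[0.024,-0.0088,0,0,0,0]])

```text
time_s: 20.6
ee_pos: [0.5412, 0.0652, 0.0317]
tool_rot: [0.797, 0.604, -0.001, 0.001]
ft_force: [-3.0, -5.1, 3.8]
grip_width: 0.004
```

Emit:
jog_arm(series=[[0.003,-0.0011,0,0,0,0],[0.006,-0.0022,0,0,0,0],[0.009,-0.0033,0,0,0,0],[0.012,-0.0044,0,0,0,0],[0.015,-0.0055,0,0,0,0],[0.018,-0.0066,0,0,0,0],[0.021,-0.0077,0,0,0,0],[0.024,-0.0088,0,0,0,0]])

```text
time_s: 21.27
ee_pos: [0.5406, 0.0716, 0.0316]
tool_rot: [0.797, 0.604, -0.001, 0.001]
ft_force: [-2.5, -5.7, 3.8]
grip_width: 0.008
```

```bash
python3 look.py side s10 150 160 140 106; python3 -c "
from h import *;from plant import state
print(F(state()['ee_pos']))"
```

```text
5.428571428571429 [0.54067803 0.07173277 0.03167563] [-2.18928355 -5.33695765  3.66615672] 21.3167
[-0.06941294  0.04807258  0.03167563]
```

View pics/s10.png

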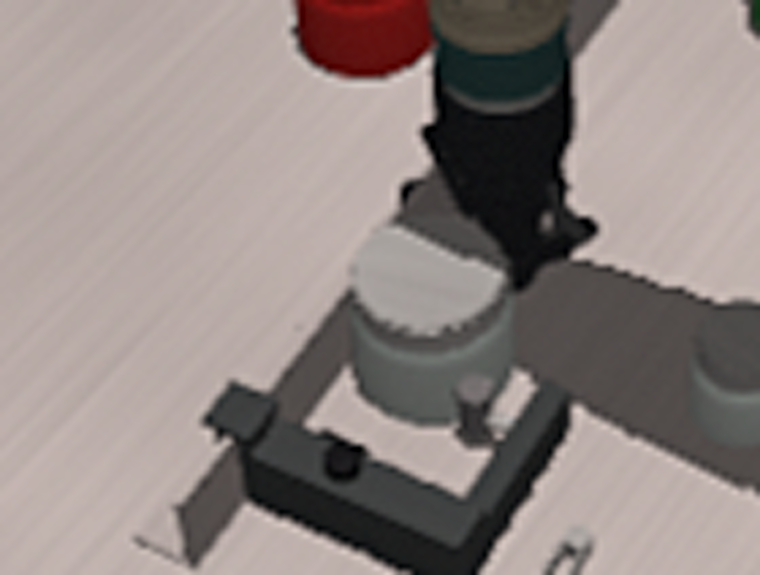

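The jar is just at the roller (475,400). I go on in 4–6 mm steps.

Emit:
jog_arm(series=[[0.003,-0.0011,0,0,0,0],[0.006,-0.0022,0,0,0,0],[0.009,-0.0033,0,0,0,0],[0.012,-0.0044,0,0,0,0],[0.015,-0.0055,0,0,0,0],[0.018,-0.0066,0,0,0,0],[0.021,-0.0077,0,0,0,0],[0.024,-0.0088,0,0,0,0]])

```text
time_s: 21.98
ee_pos: [0.5397, 0.0777, 0.0315]
tool_rot: [0.797, 0.604, -0.002, 0.001]
ft_force: [-3.2, -6.5, 3.1]
grip_width: 0.001
```

Emit:
jog_arm(series=[[0.002,-0.0007,0,0,0,0],[0.004,-0.0015,0,0,0,0],[0.006,-0.0022,0,0,0,0],[0.008,-0.0029,0,0,0,0],[0.01,-0.0036,0,0,0,0],[0.012,-0.0044,0,0,0,0],[0.014,-0.0051,0,0,0,0],[0.016,-0.0058,0,0,0,0]])

```text
time_s: 22.65
ee_pos: [0.5386, 0.0816, 0.0312]
tool_rot: [0.797, 0.604, -0.003, 0.001]
ft_force: [-4.1, -7.5, 4.4]
grip_width: 0.0
```

Emit:
jog_arm(series=[[0.002,-0.0007,0,0,0,0],[0.004,-0.0015,0,0,0,0],[0.006,-0.0022,0,0,0,0],[0.008,-0.0029,0,0,0,0],[0.01,-0.0036,0,0,0,0],[0.012,-0.0044,0,0,0,0],[0.014,-0.0051,0,0,0,0],[0.016,-0.0058,0,0,0,0]])

```text
time_s: 23.32
ee_pos: [0.5374, 0.0853, 0.031]
tool_rot: [0.797, 0.604, -0.004, 0.001]
ft_force: [-5.5, -10.9, 4.8]
grip_width: -0.001
```

Emit:
jog_arm(series=[[0.002,-0.0007,0,0,0,0],[0.004,-0.0015,0,0,0,0],[0.006,-0.0022,0,0,0,0],[0.008,-0.0029,0,0,0,0],[0.01,-0.0036,0,0,0,0],[0.012,-0.0044,0,0,0,0],[0.014,-0.0051,0,0,0,0],[0.016,-0.0058,0,0,0,0]])

```text
time_s: 23.98
ee_pos: [0.5362, 0.0889, 0.0308]
tool_rot: [0.797, 0.604, -0.005, 0.001]
ft_force: [-6.6, -11.9, 6.0]
grip_width: -0.0
```

Emit:
jog_arm(series=[[0.002,-0.0007,0,0,0,0],[0.004,-0.0015,0,0,0,0],[0.006,-0.0022,0,0,0,0],[0.008,-0.0029,0,0,0,0],[0.01,-0.0036,0,0,0,0],[0.012,-0.0044,0,0,0,0],[0.014,-0.0051,0,0,0,0],[0.016,-0.0058,0,0,0,0]])

```text
time_s: 24.65
ee_pos: [0.5343, 0.0935, 0.0301]
tool_rot: [0.797, 0.604, -0.006, -0.0]
ft_force: [-8.7, -10.6, 4.8]
grip_width: 0.001
```

```bash
python3 look.py side s11 150 170 120 90; python3 -c "
from h import *;from plant import state
print(F(state()['ee_pos']))"
```

```text
6.333333333333333 [0.53422003 0.09365164 0.03002514] [-7.39358443 -9.3874961   4.11224529] 24.7
[-0.07420931  0.07041397  0.03002514]
```

View pics/s11.png

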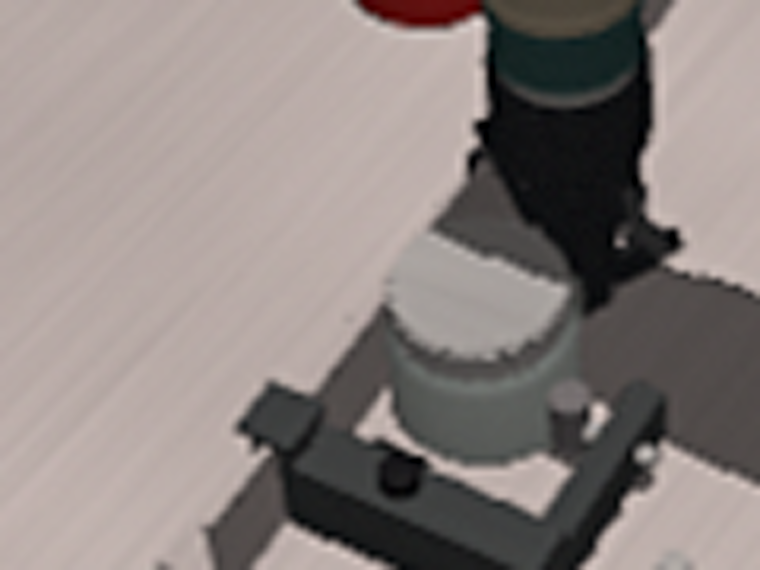

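The finger is drifting outward on the jar: lateral force is about 8 N and rail x went from -69 to -74 mm. The jar itself is upright and against the rail, with the roller pushed aside. I'll back off and re-aim closer to straight behind the jar.

```bash
python3 - <<'E'
from h import *
p=W(-.046-.065*np.sin(np.radians(20)),-.1176-.065*np.cos(np.radians(20)),.031)+.2511*RY
c=(p.tolist(),74.3);print(c,F(p))
f=F(p); q=W(f[0],f[1]-.02,.031); print(shares(c,(q,74.3)))
c2=(q.tolist(),74.3); r=W(-.057,f[1]-.02,.031); print(shares(c2,(r,82.3)))
for n in [.01,.002]:print([round(float(n*RY@e/.25),5) for e in tool(82.3)])
E
```

```text
([0.5400307948380989, 0.09610023037387075, 0.031], 74.3) [-0.06823131  0.07241998  0.031     ]
[-0.075, 0.027, 0.0, 0, 0, -0.0]
[0.015, 0.042, 0.0, 0, 0, -0.0444]
[0.03913, -0.00832, 0.0]
[0.00783, -0.00166, 0.0]
```

Emit:
jog_arm(series=[[-0.006,0.002,0,0,0,0],[-0.015,0.005,0,0,0,0],[-0.025,0.009,0,0,0,0],[-0.035,0.013,0,0,0,0],[-0.045,0.016,0,0,0,0],[-0.055,0.02,0,0,0,0],[-0.066,0.024,0,0,0,0],[-0.075,0.027,0,0,0,0]])

```text
time_s: 25.37
ee_pos: [0.5415, 0.0762, 0.0315]
tool_rot: [0.797, 0.604, 0.0, 0.0]
ft_force: [0.3, -0.9, 0.2]
grip_width: -0.001
```

Emit:
jog_arm(series=[[0.002,0.006,0,0,0,-0.006],[0.004,0.012,0,0,0,-0.012],[0.006,0.018,0,0,0,-0.018],[0.008,0.024,0,0,0,-0.024],[0.01,0.03,0,0,0,-0.03],[0.012,0.036,0,0,0,-0.036],[0.015,0.042,0,0,0,-0.044],[0.015,0.042,0,0,0,-0.044]])

```text
time_s: 26.03
ee_pos: [0.5526, 0.0772, 0.0314]
tool_rot: [0.753, 0.659, 0.0, 0.0]
ft_force: [-0.0, -0.1, -0.2]
grip_width: -0.005
```

```bash
python3 look.py side s12 150 170 120 90; python3 -c "
from h import *;from plant import state
print(F(state()['ee_pos']))"
```

```text
6.333333333333333 [0.55231892 0.07717582 0.03132469] [ 1.20012863 -1.59324731 -0.34106033] 26.0833
[-0.0573967   0.0526275   0.03132469]
```

View pics/s12.png

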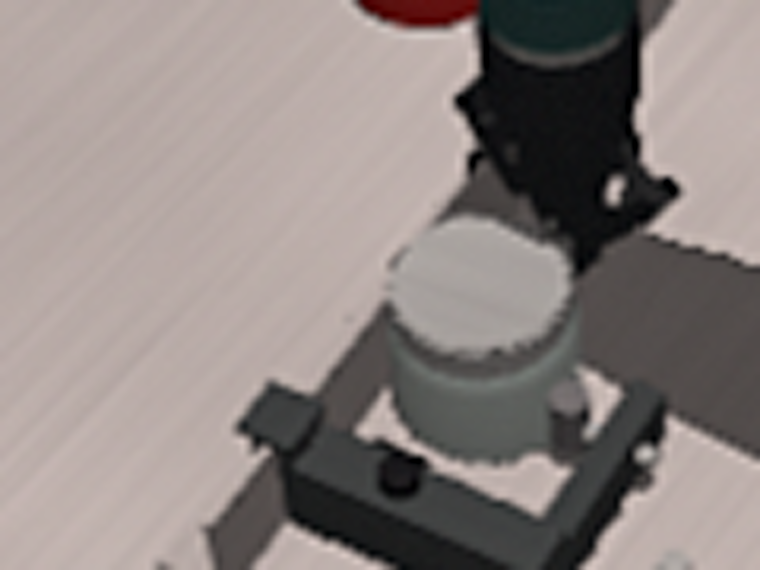

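The jar stayed in place. Resuming the push along the rail.

Emit:
jog_arm(series=[[0.006,-0.0013,0,0,0,0],[0.012,-0.0026,0,0,0,0],[0.018,-0.0038,0,0,0,0],[0.024,-0.0051,0,0,0,0],[0.03,-0.0064,0,0,0,0],[0.036,-0.0077,0,0,0,0],[0.042,-0.0089,0,0,0,0],[0.048,-0.0102,0,0,0,0]])

```text
time_s: 26.75
ee_pos: [0.5506, 0.0886, 0.0313]
tool_rot: [0.753, 0.658, -0.001, 0.001]
ft_force: [-2.2, -4.5, 2.6]
grip_width: -0.002
```

Emit:
jog_arm(series=[[0.002,-0.0004,0,0,0,0],[0.004,-0.0008,0,0,0,0],[0.006,-0.0013,0,0,0,0],[0.008,-0.0017,0,0,0,0],[0.01,-0.0021,0,0,0,0],[0.012,-0.0026,0,0,0,0],[0.014,-0.003,0,0,0,0],[0.016,-0.0034,0,0,0,0]])

```text
time_s: 27.42
ee_pos: [0.5488, 0.0909, 0.0312]
tool_rot: [0.753, 0.658, -0.003, 0.001]
ft_force: [-5.7, -7.4, 5.2]
grip_width: -0.001
```

Emit:
jog_arm(series=[[0.002,-0.0004,0,0,0,0],[0.004,-0.0008,0,0,0,0],[0.006,-0.0013,0,0,0,0],[0.008,-0.0017,0,0,0,0],[0.01,-0.0021,0,0,0,0],[0.012,-0.0026,0,0,0,0],[0.014,-0.003,0,0,0,0],[0.016,-0.0034,0,0,0,0]])

```text
time_s: 28.08
ee_pos: [0.5472, 0.0949, 0.0305]
tool_rot: [0.754, 0.657, -0.004, 0.0]
ft_force: [-5.0, -7.6, 3.1]
grip_width: -0.003
```

Emit:
jog_arm(series=[[0.002,-0.0004,0,0,0,0],[0.004,-0.0008,0,0,0,0],[0.006,-0.0013,0,0,0,0],[0.008,-0.0017,0,0,0,0],[0.01,-0.0021,0,0,0,0],[0.012,-0.0026,0,0,0,0],[0.014,-0.003,0,0,0,0],[0.016,-0.0034,0,0,0,0]])

```text
time_s: 28.75
ee_pos: [0.5463, 0.0988, 0.0302]
tool_rot: [0.754, 0.657, -0.005, -0.0]
ft_force: [-7.1, -8.6, 2.5]
grip_width: -0.002
```

Emit:
jog_arm(series=[[0.002,-0.0004,0,0,0,0],[0.004,-0.0008,0,0,0,0],[0.006,-0.0013,0,0,0,0],[0.008,-0.0017,0,0,0,0],[0.01,-0.0021,0,0,0,0],[0.012,-0.0026,0,0,0,0],[0.014,-0.003,0,0,0,0],[0.016,-0.0034,0,0,0,0]])

```text
time_s: 29.42
ee_pos: [0.5443, 0.1028, 0.0297]
tool_rot: [0.753, 0.657, -0.006, -0.001]
ft_force: [-9.5, -8.9, 4.6]
grip_width: 0.003
```

```bash
python3 look.py side s13 150 170 120 90; python3 -c "
from h import *;from plant import state
print(F(state()['ee_pos']))"
```

```text
6.333333333333333 [0.54425882 0.10279351 0.0297061 ] [-7.18298809 -8.36181811  4.7856644 ] 29.4667
[-0.06351333  0.0787774   0.0297061 ]
```

View pics/s13.png

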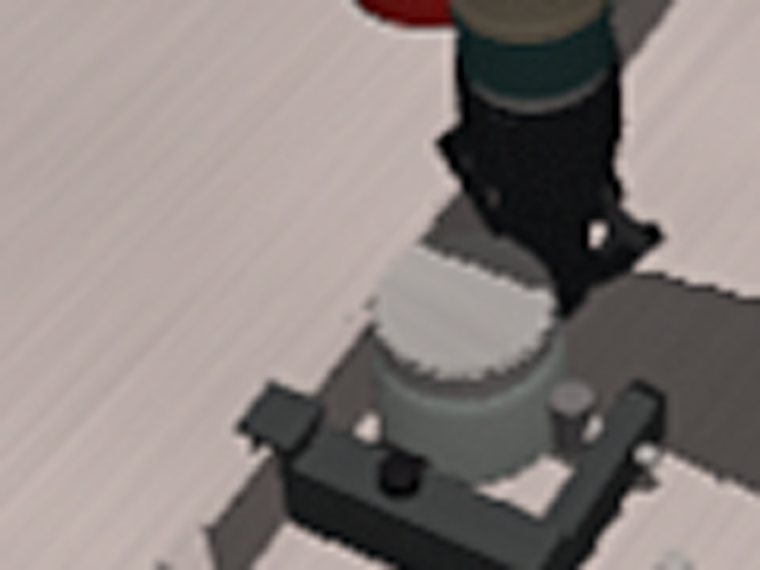

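The jar is past the roller's centre and upright. The lateral load winds up because the jar rolls along the rail, so I release it briefly and push again.

Emit:
jog_arm(series=[[-0.008,0.0017,0,0,0,0],[-0.016,0.0034,0,0,0,0],[-0.024,0.005,0,0,0,0],[-0.03,0.0064,0,0,0,0],[-0.03,0.0064,0,0,0,0],[-0.03,0.0064,0,0,0,0],[-0.027,0.0058,0,0,0,0],[-0.024,0.0051,0,0,0,0]])

```text
time_s: 30.13
ee_pos: [0.5507, 0.0998, 0.0315]
tool_rot: [0.753, 0.658, 0.0, 0.0]
ft_force: [0.0, 1.0, -0.1]
grip_width: -0.0
```

Emit:
jog_arm(series=[[0.003,-0.0006,0,0,0,0],[0.006,-0.0013,0,0,0,0],[0.009,-0.0019,0,0,0,0],[0.012,-0.0026,0,0,0,0],[0.015,-0.0032,0,0,0,0],[0.018,-0.0038,0,0,0,0],[0.021,-0.0045,0,0,0,0],[0.024,-0.0051,0,0,0,0]])

```text
time_s: 30.8
ee_pos: [0.5483, 0.1044, 0.031]
tool_rot: [0.753, 0.658, -0.002, 0.0]
ft_force: [-4.1, -4.4, 2.6]
grip_width: -0.002
```

Emit:
jog_arm(series=[[0.002,-0.0004,0,0,0,0],[0.004,-0.0008,0,0,0,0],[0.006,-0.0013,0,0,0,0],[0.008,-0.0017,0,0,0,0],[0.01,-0.0021,0,0,0,0],[0.012,-0.0026,0,0,0,0],[0.014,-0.003,0,0,0,0],[0.016,-0.0034,0,0,0,0]])

```text
time_s: 31.47
ee_pos: [0.5475, 0.1074, 0.0309]
tool_rot: [0.753, 0.657, -0.003, 0.001]
ft_force: [-4.7, -7.9, 4.1]
grip_width: -0.0
```

Emit:
jog_arm(series=[[0.002,-0.0004,0,0,0,0],[0.004,-0.0008,0,0,0,0],[0.006,-0.0013,0,0,0,0],[0.008,-0.0017,0,0,0,0],[0.01,-0.0021,0,0,0,0],[0.012,-0.0026,0,0,0,0],[0.014,-0.003,0,0,0,0],[0.016,-0.0034,0,0,0,0]])

```text
time_s: 32.13
ee_pos: [0.5472, 0.1115, 0.0309]
tool_rot: [0.753, 0.657, -0.003, 0.001]
ft_force: [-4.9, -7.6, 3.6]
grip_width: 0.003
```

Emit:
jog_arm(series=[[0.002,-0.0004,0,0,0,0],[0.004,-0.0008,0,0,0,0],[0.006,-0.0013,0,0,0,0],[0.008,-0.0017,0,0,0,0],[0.01,-0.0021,0,0,0,0],[0.012,-0.0026,0,0,0,0],[0.012,-0.0026,0,0,0,0],[0.012,-0.0026,0,0,0,0]])

```text
time_s: 32.8
ee_pos: [0.5469, 0.1148, 0.0309]
tool_rot: [0.753, 0.658, -0.003, 0.0]
ft_force: [-4.6, -6.9, 4.0]
grip_width: -0.005
```

```bash
python3 look.py side s14 150 170 120 90; python3 -c "
from h import *;from plant import state
print(F(state()['ee_pos']))"
```

```text
6.333333333333333 [0.54695089 0.11481791 0.03094875] [-4.74365166 -6.79348123  4.50488862] 32.85
[-0.05992726  0.09056611  0.03094875]
```

View pics/s14.png

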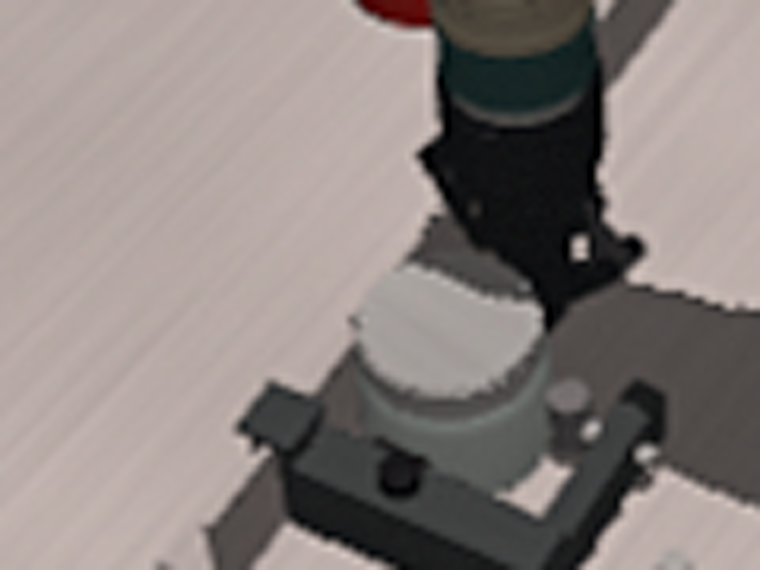

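The jar is past the roller and near the pad. Now 2–3 mm steps to feel for the stop.

Emit:
jog_arm(series=[[0.002,-0.0004,0,0,0,0],[0.004,-0.0008,0,0,0,0],[0.006,-0.0013,0,0,0,0],[0.008,-0.0017,0,0,0,0],[0.01,-0.0021,0,0,0,0],[0.012,-0.0026,0,0,0,0],[0.012,-0.0026,0,0,0,0],[0.012,-0.0026,0,0,0,0]])

```text
time_s: 33.52
ee_pos: [0.5467, 0.1178, 0.0309]
tool_rot: [0.753, 0.658, -0.003, 0.001]
ft_force: [-4.2, -6.8, 4.0]
grip_width: 0.001
```

Emit:
jog_arm(series=[[0.001,-0.0002,0,0,0,0],[0.002,-0.0004,0,0,0,0],[0.003,-0.0006,0,0,0,0],[0.004,-0.0008,0,0,0,0],[0.005,-0.0011,0,0,0,0],[0.006,-0.0013,0,0,0,0],[0.007,-0.0015,0,0,0,0],[0.008,-0.0017,0,0,0,0]])

```text
time_s: 34.18
ee_pos: [0.5466, 0.1198, 0.0309]
tool_rot: [0.753, 0.658, -0.003, 0.001]
ft_force: [-4.7, -7.9, 3.7]
grip_width: -0.002
```

Emit:
jog_arm(series=[[0.001,-0.0002,0,0,0,0],[0.002,-0.0004,0,0,0,0],[0.003,-0.0006,0,0,0,0],[0.004,-0.0008,0,0,0,0],[0.005,-0.0011,0,0,0,0],[0.006,-0.0013,0,0,0,0],[0.007,-0.0015,0,0,0,0],[0.008,-0.0017,0,0,0,0]])

```text
time_s: 34.85
ee_pos: [0.5464, 0.1218, 0.0309]
tool_rot: [0.753, 0.658, -0.003, 0.001]
ft_force: [-4.5, -7.0, 4.4]
grip_width: 0.002
```

Emit:
jog_arm(series=[[0.001,-0.0002,0,0,0,0],[0.002,-0.0004,0,0,0,0],[0.003,-0.0006,0,0,0,0],[0.004,-0.0008,0,0,0,0],[0.005,-0.0011,0,0,0,0],[0.006,-0.0013,0,0,0,0],[0.007,-0.0015,0,0,0,0],[0.008,-0.0017,0,0,0,0]])

```text
time_s: 35.52
ee_pos: [0.5463, 0.1238, 0.0309]
tool_rot: [0.753, 0.658, -0.003, 0.001]
ft_force: [-4.7, -7.5, 3.9]
grip_width: -0.004
```

Emit:
jog_arm(series=[[0.001,-0.0002,0,0,0,0],[0.002,-0.0004,0,0,0,0],[0.003,-0.0006,0,0,0,0],[0.004,-0.0008,0,0,0,0],[0.005,-0.0011,0,0,0,0],[0.006,-0.0013,0,0,0,0],[0.007,-0.0015,0,0,0,0],[0.008,-0.0017,0,0,0,0]])

```text
time_s: 36.18
ee_pos: [0.5462, 0.1245, 0.031]
tool_rot: [0.754, 0.657, -0.004, 0.002]
ft_force: [-3.6, -11.2, 4.6]
grip_width: -0.0
```

Stop felt: the force climbed to 11 N with little motion. I press up to about 16 N.

Emit:
jog_arm(series=[[0.001,-0.0002,0,0,0,0],[0.001,-0.0002,0,0,0,0],[0.002,-0.0004,0,0,0,0],[0.002,-0.0004,0,0,0,0],[0.003,-0.0006,0,0,0,0],[0.003,-0.0006,0,0,0,0],[0.004,-0.0009,0,0,0,0],[0.004,-0.0009,0,0,0,0]])

```text
time_s: 36.85
ee_pos: [0.5462, 0.1245, 0.031]
tool_rot: [0.754, 0.657, -0.005, 0.003]
ft_force: [-3.8, -13.8, 5.4]
grip_width: -0.0
```

Emit:
jog_arm(series=[[0.001,-0.0002,0,0,0,0],[0.002,-0.0004,0,0,0,0],[0.003,-0.0006,0,0,0,0],[0.003,-0.0006,0,0,0,0],[0.003,-0.0006,0,0,0,0],[0.003,-0.0006,0,0,0,0],[0.003,-0.0006,0,0,0,0],[0.003,-0.0006,0,0,0,0]])

```text
time_s: 37.52
ee_pos: [0.5462, 0.1245, 0.031]
tool_rot: [0.754, 0.657, -0.005, 0.004]
ft_force: [-3.2, -15.3, 5.7]
grip_width: -0.002
```

```bash
python3 look.py side s15 150 170 120 90; python3 -c "
from h import *;from plant import state
print(F(state()['ee_pos']))"
```

```text
6.333333333333333 [0.54621266 0.12446427 0.03101238] [ -4.37625572 -15.87060609   5.1046769 ] 37.5667
[-0.05994014  0.10024067  0.03101238]
```

View pics/s15.png

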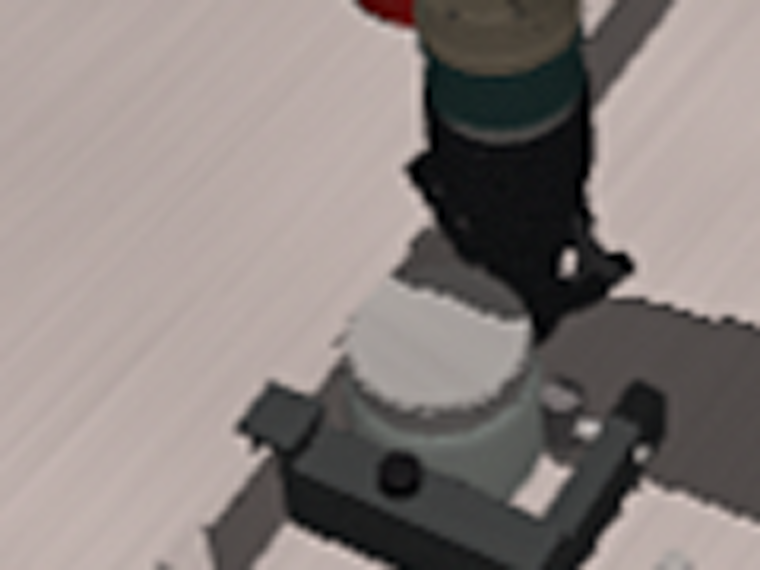

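The jar touches the stop block, upright, under about 16 N. I hold it, then back straight off.

Emit:
jog_arm(series=[[0.001,-0.0002,0,0,0,0],[0.001,-0.0002,0,0,0,0],[0.001,-0.0002,0,0,0,0],[0.001,-0.0002,0,0,0,0],[0.001,-0.0002,0,0,0,0],[0.001,-0.0002,0,0,0,0],[0.001,-0.0002,0,0,0,0],[0.001,-0.0002,0,0,0,0]])

```text
time_s: 38.23
ee_pos: [0.5462, 0.1245, 0.031]
tool_rot: [0.754, 0.657, -0.006, 0.004]
ft_force: [-3.3, -16.9, 4.9]
grip_width: -0.002
```

Emit:
jog_arm(series=[[-0.01,0.0022,0,0,0,0],[-0.03,0.0064,0,0,0,0],[-0.05,0.0106,0,0,0,0],[-0.08,0.017,0,0,0,0],[-0.11,0.0234,0,0,0,0],[-0.14,0.0298,0,0,0,0],[-0.16,0.034,0,0,0,0],[-0.17,0.0362,0,0,0,0]])

```text
time_s: 38.9
ee_pos: [0.5515, 0.086, 0.0313]
tool_rot: [0.753, 0.658, 0.0, 0.0]
ft_force: [0.6, -1.3, -0.2]
grip_width: -0.001
```

Emit:
jog_arm(series=[[0,0,-0.04,0,0,0],[0,0,-0.1,0,0,0],[-0.02,0,-0.18,0,0,0],[-0.06,0,-0.27,0,0,0],[-0.1,0,-0.36,0,0,0],[-0.15,0,-0.44,0,0,0],[-0.18,0,-0.48,0,0,0],[-0.2,0,-0.5,0,0,0]])

```text
time_s: 39.57
ee_pos: [0.546, 0.0367, 0.1589]
tool_rot: [0.753, 0.658, 0.002, 0.001]
ft_force: [0.2, -0.6, 0.5]
grip_width: -0.0
```

```bash
python3 look.py side s16 140 170 120 90;python3 look.py top s17 140 140 120 90
```

```text
6.333333333333333 [0.54577419 0.03620924 0.1585973 ] [-0.48427151 -1.0251642   0.76248224] 39.6167
6.333333333333333 [0.54515095 0.03686128 0.15721109] [-0.27470862  0.53275242 -0.11979161] 39.6667
```

View pics/s16.png

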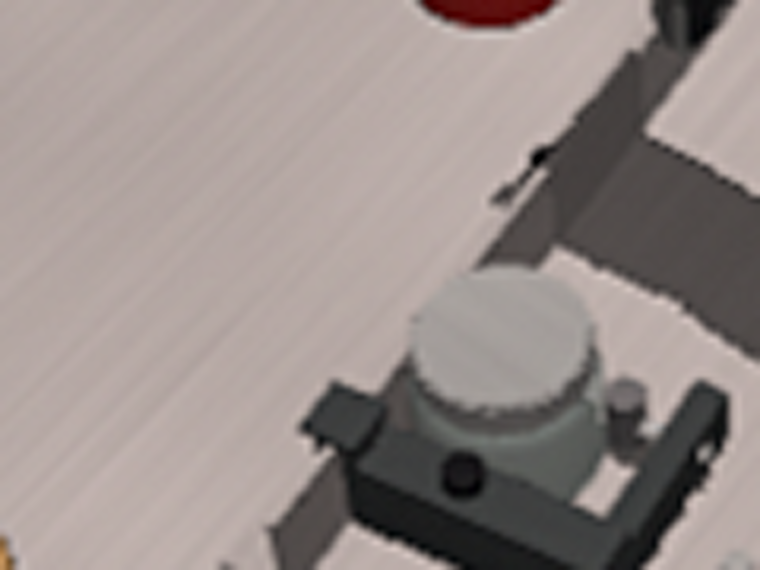

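View pics/s17.png

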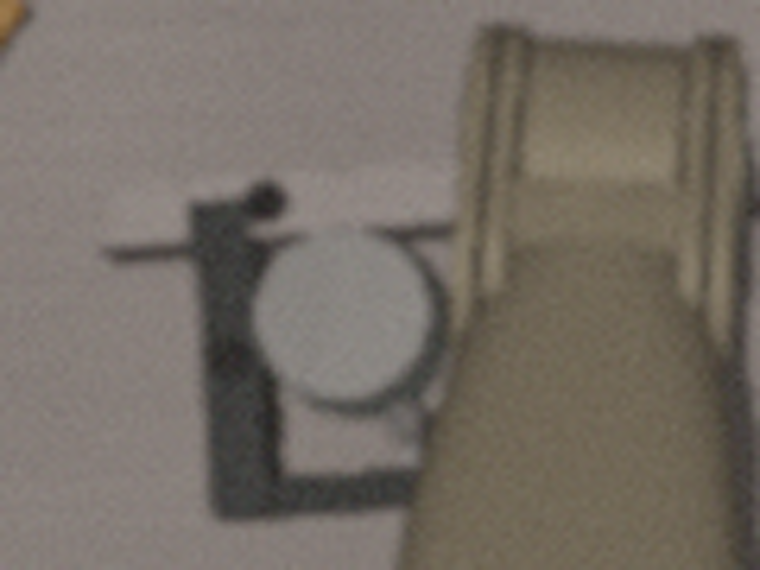

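View pics/s16_full.png

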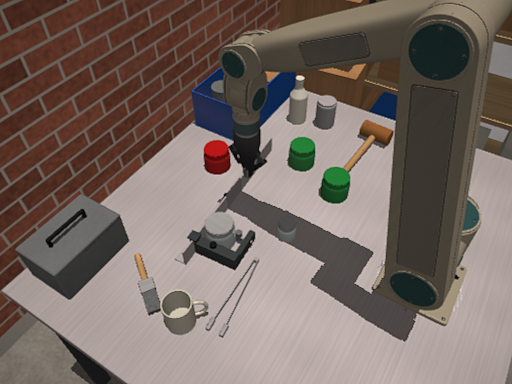

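Released, the lid's left edge sits at column 204.8, against 204.5 while pressed, so the jar has not sprung back. I do a quick position check and hand in.

```bash
python3 - <<'E'
from h import *
k=6.3333
t=onz('top',(343+.5)/k-.5+140,(318+.5)/k-.5+140,.084); s=onz('side',(504+.5)/k-.5+140,(340+.5)/k-.5+170,.084)
print(F(t),F(s))
from plant import close_job,state
print(state()["time_s"],close_job())
E
```

```text
[-0.04854742  0.15524282  0.084     ] [-0.0487138  0.1605476  0.084    ]
the job is handed in; nothing more can be done
39.6667 None
```

The jar is in the dock, upright and against the stop. I handed the job in at 39.7 s with the gripper raised clear.

I pushed the jar up to the rail and felt contact at about 7 N. I then slid it along the rail past the catch to the stop. Twice, at the catch, I backed the finger off briefly because sideways load was building up; the pictures showed the jar staying put against the rail.

**Stop and press:** The push rose from about 7 N to 11 N, and then the tool stopped moving while the force kept climbing. I held about 15–17 N along the rail. The highest reading was about 18 N in total, but I only read the force at the end of each call and with each picture, so brief peaks between readings could be missed.

**Last checks:**
- **Home:** In the side view the jar's lid is within about 0.3 px of where it was while pressed, so it did not spring back. I could not read the pad itself.
- **Position:** The jar's centre measures 48.6 mm in front of the rail, against 46 mm expected, which is within camera accuracy. Along the rail the two cameras differ by about 5 mm (155 mm and 161 mm). They disagreed by 6–7 mm from the start, so this is camera offset. The expected home position was about 154 mm.
- **Other items:** The last side picture shows the bystanders and the look-alike jars where they were.

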